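# Fill the gauging tray from the oily nests

## Robot

A 7-joint arm with a two-finger parallel gripper is mounted at the origin on the work surface. World frame = base frame: x ahead of the robot, y to its left, z up, the work surface at z = 0. Lengths are in m, angles in rad, forces in N, time in s.
With the tool pointing down it reaches from about 0.4 to 0.9 m from the base axis. Payload 5.6 kg.
Tool frame: the origin (TCP) lies midway between the tips of the shut fingers; the grasp point (between the pads) lies 19 mm behind it; y points along the fingers, z is the direction in which the jaws open and shut, and the axes are right-handed (so a half turn about y gives the same grasp; the last joint's range is limited). The gripper opens to 92 mm and grips with 3 to 60 N. Pads are 20 mm wide; open, the fingers measure 128 mm over their backs; the gripper's body (75 mm by 189 mm) begins 69 mm behind the grasp point.
Start: joints at [1.206, 0.468, -0.012, 1.603, 0.006, 1.071, -0.056], TCP at [0.206, -0.617, 0.215] pointing down, gripper open.
Joint ranges: [-2.53, 2.53], [-0.31, 2.02], [-1.57, 1.55], [0.28, 2.44], [-1.29, 4.43], [0.15, 1.84], [-2.92, 2.92]. Speed limits (rad/s): [2.57, 2.57, 3.14, 3.14, 3.14, 3.14, 3.14].

## Interface

Orientations are given as a 3x3 rotation matrix whose columns are the frame's x, y, z axes.
In Python, from station import env, effector, solver, viewer, workorder, search_frame, tip_of gives the robot as it stands. Calls block until the motion is done:
- env.reach(position, orientation): joint-space move of the TCP to a pose.
- env.movel(position, frame=None, rate=0.15): straight line of the TCP; frame=None keeps the orientation; rate is the mean speed in m/s.
- env.goto_joints(angles): joint-space move.
- effector.release() and effector.grasp(squeeze=None): open the fingers fully, or close them until they stop; squeeze is the grip in N (None keeps the last).
- env.pause(seconds).
- solver.inverse_kinematics(position, orientation): joint angles nearest the present ones, or None.
- env.sense(): the state.
- viewer.read_camera(name): name is "scene" or "top" or "wrist"; returns (picture, depth): 480x640x3 uint8, red, green, blue; 480x640 float32, m along the optical axis (not along the pixel's ray), 0 where there is no reading.
- viewer.camera_info(name): a dict with "intrinsics" (3x3 intrinsics, pixels), "eye" and "rotation" of the camera in the world; the wrist camera has in their place "T_tool_cam" (4x4, takes a point from camera to tool coordinates, whose origin is the TCP and whose axes are the tool frame's). Camera axes: x right, y up, looking along -z (the intrinsics and any distortion apply to the point x, -y, -z); pixel columns grow to the right and rows downward; lengths in m; the calibration is good to about 2 mm. A picture is of the moment at which its call begins: read the wrist's pose just before it. camera_info takes no time and is no camera call.
A pose or a line that the arm cannot do raises env.PlanningError and nothing moves.
- workorder.finish_job(): hands the job in, once; it reports no verdict.
Trained networks look in the newest picture that a camera, given by its name, has taken for a name from the list of things; names that differ only in an ending like _2 or _b are one class to them, and where a whole thing is asked for, a point or a joint stands for the part that bears it (a point fixed in the world has none). Each returns a list of dicts, best first, with "score" (0 to 1); they miss things now and then, are a little off and sometimes report something else, mostly with a low value. They report only what shows in the picture. A call takes as long as a camera call.
- search_frame(camera, name): "at" ([x, y, z] in m, in world coordinates, good to about 4 mm: the middle of the surface that is visible of it).
- tip_of(camera, name): "at" ([x, y, z] in m, in world coordinates, good to about 4 mm: a listed point, or the origin of a listed thing).
The state is a dict: "t": time; "joint_positions": joint angles; "joint_velocities": joint speeds; "tau": joint torques, N m; "ee_pos": TCP position; "tcp_rot": TCP orientation; "wrist_force": force on the tool from outside, world axes, zero at the start; "moment": the same for the moment, N m; "gripper_width": finger opening in m.
Only numpy, scipy, OpenCV 4.12 (cv2) and the standard library are available. Lean on these libraries where they do the work, as an engineer would, in place of code of your own. Each camera call takes 0.05 s, during which the arm holds its last target. There are 200 camera calls.

## Task

Fill the gauging tray so that it holds exactly one of each: cylinder liner, bearing outer ring, bush, tappet bucket (mouth down, as it stands), connecting rod and rocker arm, each lying flat or standing upright in its own compartment. Skip whatever kind is already in the tray: its double on the bench stays out. The liner, ring and bush are stuck with oil over their inner parts (piston, rollers, gudgeon pin) and the bucket sits over its plunger: draw each one slowly straight up so that the inner part stays standing on the bench where it is, and leave the socket and the black cap alone.

Things in the scene. Friction and masses are not known exactly. Their poses are not given: they have to be found in the camera images.
- piston: Small aluminium piston, 46 mm diameter, 46 mm high, about 0.16 kg, standing crown up on the bench inside the liner; its rings touch the liner's bore. Origin: centre of its underside, z up. Stays on the bench.
- rollers: Inner part of a roller bearing (inner race, cage and rollers as one piece), 44 mm diameter, 18 mm high, about 0.12 kg, lying flat inside the bearing ring. Origin: centre of its underside, z up. Stays on the bench.
- pin: Steel gudgeon pin, 18 mm diameter, 48 mm high, about 0.095 kg, standing on end inside the bush and 16 mm taller than it. Origin: centre of its underside, z up. Stays on the bench.
- plunger: Tappet plunger, 24 mm diameter, 21 mm high, about 0.075 kg, standing hidden inside the tappet bucket. Origin: centre of its underside, z up. Stays on the bench.
- liner: Cylinder liner: grey iron tube open at both ends, 56 mm outside diameter (58 mm over the top 10 mm), bore 48 mm, 76 mm high, about 0.36 kg; stands upright over the piston, both on the bench. Origin: centre of its underside, z up. Stuck by oil, which resists in proportion to speed: pulled up faster than about 40 mm/s it brings the piston up too; at 20 mm/s or less, straight up, the piston stays down.
- ring: Outer ring of the roller bearing: bright steel ring, 52 mm outside diameter, bore 46.6 mm, 18 mm high, 0.06 kg; lies flat round the rollers. Origin: centre of its underside, z up. Stuck by oil to its inner part just as the liner is to the piston, with the same speeds.
- bush: Bronze bush: tube, 28 mm outside diameter, bore 20 mm, 32 mm high, 0.085 kg; stands upright round the gudgeon pin. Origin: centre of its underside, z up. Stuck by oil to its inner part just as the liner is to the piston, with the same speeds.
- bucket: Tappet bucket: steel cup turned mouth down, 34 mm outside diameter, 28 mm high, closed top 4 mm thick, bore 26 mm, 0.06 kg; stands loosely over the plunger (1 mm of play all round). Origin: centre of its mouth (underside), z up.
- rod: Connecting rod lying flat, dark steel, 143 mm long, 20 mm high, about 0.3 kg. x runs along it to the big end. Origin: on the underside below the shank near the centre of mass; big-end centre at x = +42 mm (56 mm diameter, 67 mm over the bolt bosses), small-end centre at x = -58 mm (30 mm diameter). The shank (x -45 to +16 mm) is 18 mm wide across y, from 3 to 17 mm above the underside: grip it there.
- rocker: Rocker arm lying flat, dark steel, 76 mm long along x (-37 to +39 mm), 0.11 kg: a boss of 26 mm diameter, 24 mm high at the origin with an arm 16 mm wide (3 to 21 mm high) each way. Origin: centre of its underside; x along the arm.
- socket: Bystander: steel wrench socket standing among the parts, 27 mm diameter, 38 mm high. Leave it alone. Origin: centre of its underside.
- oil_filter_cap: Bystander: black plastic filler cap lying among the parts, 34 mm diameter, 16 mm high. Leave it alone. Origin: centre of its underside.
- liner_in_tray: A second liner. A second one of the kind, the same in size and axes, may already lie in the tray at the start; None if there is none (then the one on the bench is needed).
- ring_in_tray: A second bearing ring. A second one of the kind, the same in size and axes, may already lie in the tray at the start; None if there is none (then the one on the bench is needed).
- bush_in_tray: A second bush. A second one of the kind, the same in size and axes, may already lie in the tray at the start; None if there is none (then the one on the bench is needed).
- bucket_in_tray: A second tappet bucket. A second one of the kind, the same in size and axes, may already lie in the tray at the start; None if there is none (then the one on the bench is needed).
- rod_in_tray: A second connecting rod. A second one of the kind, the same in size and axes, may already lie in the tray at the start; None if there is none (then the one on the bench is needed).
- rocker_in_tray: A second rocker arm. A second one of the kind, the same in size and axes, may already lie in the tray at the start; None if there is none (then the one on the bench is needed).
- liner_place (a point): Centre of the floor of the liner's compartment in the tray; axes as the tray's. 112 mm along x, 108 mm along y. The tray is grey sheet metal, 318 x 206 mm, fixed: x across its short side, away from the robot (turned by at most 8 degrees), y along its long side, z up. Its floor is 3 mm, its dividers 11 mm and its rim 14 mm above the bench, each 3 mm thick; its compartments lie in two rows.
- ring_place (a point): Centre of the floor of the bearing ring's compartment in the tray; axes as the tray's. 112 mm along x, 108 mm along y; near row, beside the liner's.
- bush_place (a point): Centre of the floor of the bush's compartment in the tray; axes as the tray's. 54 mm along x, 90 mm along y; near row, at the -y end, nearest the robot.
- bucket_place (a point): Centre of the floor of the tappet bucket's compartment in the tray; axes as the tray's. 54 mm along x, 90 mm along y; just beyond the bush's.
- rod_place (a point): Centre of the floor of the connecting rod's compartment in the tray; axes as the tray's. 85 mm along x, 196 mm along y; far row, +y end. The con-rod lies in it lengthwise along y, either end first.
- rocker_place (a point): Centre of the floor of the rocker arm's compartment in the tray; axes as the tray's. 85 mm along x, 113 mm along y; far row, -y end.

How it is judged:
At the end, for the whole second after the job is handed in: One part of each kind at rest in its compartment: centre within 42 mm (con-rod 40, bush 34, bucket 31), base within 5 mm of the floor, tilt under 0.12 rad; doubles over 100 mm from the tray's own; piston, rollers, pin, plunger upright on the bench within 50 mm of their starts (((horizontal distance between liner_in_tray and liner_place below 0.042 m and z of liner_in_tray in the frame of liner_place between -0.004 and 0.005 m and angle between liner_in_tray's own z axis and vertical below 0.12 rad and linear speed of liner_in_tray below 0.02 m/s) or (horizontal distance between liner and liner_place below 0.042 m and z of liner in the frame of liner_place between -0.004 and 0.005 m and angle between liner's own z axis and vertical below 0.12 rad and linear speed of liner below 0.02 m/s)) and horizontal distance between liner and liner_in_tray above 0.1 m and ((horizontal distance between ring_in_tray and ring_place below 0.042 m and z of ring_in_tray in the frame of ring_place between -0.004 and 0.005 m and angle between ring_in_tray's own z axis and vertical below 0.12 rad and linear speed of ring_in_tray below 0.02 m/s) or (horizontal distance between ring and ring_place below 0.042 m and z of ring in the frame of ring_place between -0.004 and 0.005 m and angle between ring's own z axis and vertical below 0.12 rad and linear speed of ring below 0.02 m/s)) and horizontal distance between ring and ring_in_tray above 0.1 m and ((horizontal distance between bush_in_tray and bush_place below 0.034 m and z of bush_in_tray in the frame of bush_place between -0.004 and 0.005 m and angle between bush_in_tray's own z axis and vertical below 0.12 rad and linear speed of bush_in_tray below 0.02 m/s) or (horizontal distance between bush and bush_place below 0.034 m and z of bush in the frame of bush_place between -0.004 and 0.005 m and angle between bush's own z axis and vertical below 0.12 rad and linear speed of bush below 0.02 m/s)) and horizontal distance between bush and bush_in_tray above 0.1 m and ((horizontal distance between bucket_in_tray and bucket_place below 0.031 m and z of bucket_in_tray in the frame of bucket_place between -0.004 and 0.005 m and angle between bucket_in_tray's own z axis and vertical below 0.12 rad and linear speed of bucket_in_tray below 0.02 m/s) or (horizontal distance between bucket and bucket_place below 0.031 m and z of bucket in the frame of bucket_place between -0.004 and 0.005 m and angle between bucket's own z axis and vertical below 0.12 rad and linear speed of bucket below 0.02 m/s)) and horizontal distance between bucket and bucket_in_tray above 0.1 m and ((horizontal distance between rod_in_tray and rod_place below 0.04 m and z of rod_in_tray in the frame of rod_place between -0.004 and 0.005 m and angle between rod_in_tray's own z axis and vertical below 0.12 rad and linear speed of rod_in_tray below 0.02 m/s) or (horizontal distance between rod and rod_place below 0.04 m and z of rod in the frame of rod_place between -0.004 and 0.005 m and angle between rod's own z axis and vertical below 0.12 rad and linear speed of rod below 0.02 m/s)) and horizontal distance between rod and rod_in_tray above 0.1 m and ((horizontal distance between rocker_in_tray and rocker_place below 0.042 m and z of rocker_in_tray in the frame of rocker_place between -0.004 and 0.005 m and angle between rocker_in_tray's own z axis and vertical below 0.12 rad and linear speed of rocker_in_tray below 0.02 m/s) or (horizontal distance between rocker and rocker_place below 0.042 m and z of rocker in the frame of rocker_place between -0.004 and 0.005 m and angle between rocker's own z axis and vertical below 0.12 rad and linear speed of rocker below 0.02 m/s)) and horizontal distance between rocker and rocker_in_tray above 0.1 m and angle between each of piston, rollers, pin, plunger's own z axis and vertical below 0.15 rad and height (world z) of each of piston, rollers, pin, plunger below 0.005 m and distance of each of piston, rollers, pin, plunger from where it was at the start of the episode below 0.05 m); the robot touches nothing.
It fails at once if an inner part (piston, rollers, gudgeon pin, plunger) is lifted more than 12 mm off the bench (height (world z) of any of piston, rollers, pin, plunger above 0.012 m).
It fails at once if an inner part is tipped over (angle between any of piston, rollers, pin, plunger's own z axis and vertical above 0.6 rad).
It fails at once if the socket or the black cap is pushed more than 30 mm (distance of any of socket, oil_filter_cap from where it was at the start of the episode above 0.03 m).
Of liner_in_tray, ring_in_tray, bush_in_tray, bucket_in_tray, rod_in_tray, rocker_in_tray only 1 to 2 are there at a start; the rules pass over those that are not, and their reading is None.
At some moment in a run one of rod, rocker may be knocked a few centimetres aside while the robot is not near it.
It also fails if it takes over 208 s, if anything falls off the work surface, if the arm or the gripper's body presses on something with over 40 N, if the wrist force passes 120 N, or if a joint passes its speed limit or range.

## Working session

There is one attempt and no reset: what is moved stays moved. The work goes in short steps, each a Python script; the robot and the scene stay as the last script left them, time stands still between calls to the robot, and variables do not carry over. Pictures are saved under pics/ and viewed, about 12 in all and at most 16, crops included, and the job is handed in when it is done.

```bash
mkdir -p pics; ls
python3 - <<'E'
from station import env, viewer, search_frame, tip_of
import cv2, numpy as np
for c in ("top","scene"):
    im,d=viewer.read_camera(c); cv2.imwrite(f"pics/{c}0.png",im[...,::-1]); i=viewer.camera_info(c)
    np.savez(f"{c}0.npz",im=im,d=d)
    print(c,i)
print(viewer.camera_info("wrist"))
s=env.sense(); print(s["t"],s["tcp_rot"],s["ee_pos"])
for n in ["liner","ring","bush","bucket","rod","rocker","socket","oil_filter_cap","pin","piston","liner_place","ring_place","bush_place","bucket_place","rod_place","rocker_place"]:
    print(n,[(np.round(r["at"],3).tolist(),round(r["score"],2)) for r in tip_of("top",n)])
E
```

```text
pics
top {'intrinsics': array([[480.27693516,   0.        , 324.02230604],
       [  0.        , 480.27693516, 240.19879067],
       [  0.        ,   0.        ,   1.        ]]), 'eye': array([0.51034384, 0.01527203, 0.95796443]), 'rotation': array([[-0.02911138,  0.99717281, -0.06927424],
       [-0.99910059, -0.02688998,  0.03278621],
       [ 0.03083074,  0.07016638,  0.99705875]])}
scene {'intrinsics': array([[617.29773698,   0.        , 327.62406783],
       [  0.        , 617.29773698, 245.81114038],
       [  0.        ,   0.        ,   1.        ]]), 'eye': array([ 1.36166326, -0.6455366 ,  0.77473504]), 'rotation': array([[ 0.62375916, -0.44804729,  0.64045151],
       [ 0.78160278,  0.35267791, -0.514505  ],
       [ 0.00464947,  0.82150589,  0.57018108]])}
{'intrinsics': array([[400.48671406,   0.        , 321.79225992],
       [  0.        , 400.48671406, 247.2101356 ],
       [  0.        ,   0.        ,   1.        ]]), 'T_tool_cam': array([[-1.81268647e-04, -9.69105280e-01, -2.46647367e-01,
        -6.92613302e-02],
       [-3.33696333e-04,  2.46647416e-01, -9.69105227
[... 702 characters left out ...]
 0.007], 0.53)]
rocker [([0.586, -0.362, -0.008], 0.9)]
socket [([0.563, -0.056, 0.001], 0.48)]
oil_filter_cap [([0.505, -0.283, -0.002], 0.68)]
pin [([0.438, -0.222, 0.0], 0.44)]
piston [([0.59, -0.198, -0.001], 0.66), ([0.478, 0.104, 0.008], 0.39)]
liner_place [([0.506, 0.311, 0.004], 0.56), ([0.693, -0.094, 0.002], 0.32)]
ring_place [([0.431, -0.087, 0.004], 0.7), ([0.504, 0.201, 0.007], 0.64)]
bush_place [([0.476, 0.103, 0.006], 0.57), ([0.45, -0.34, -0.001], 0.42)]
bucket_place [([0.531, 0.101, 0.001], 0.82), ([0.59, -0.196, -0.002], 0.22)]
rod_place [([0.609, 0.266, 0.003], 0.85), ([0.505, 0.316, 0.001], 0.44)]
rocker_place [([0.605, 0.112, 0.001], 0.59), ([0.507, 0.311, 0.003], 0.21)]
```

View pics/top0.png

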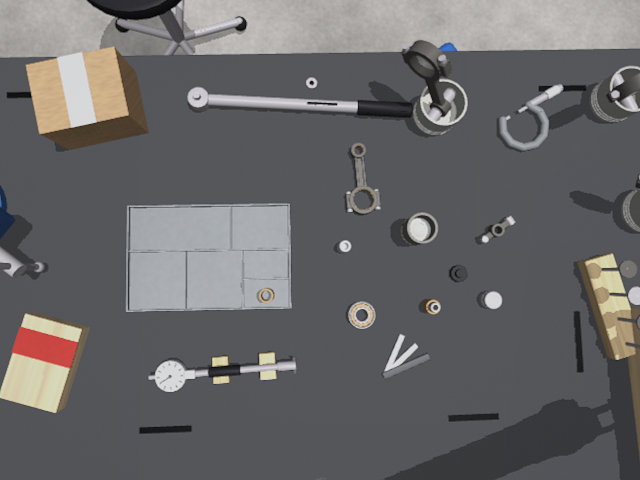

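View pics/scene0.png

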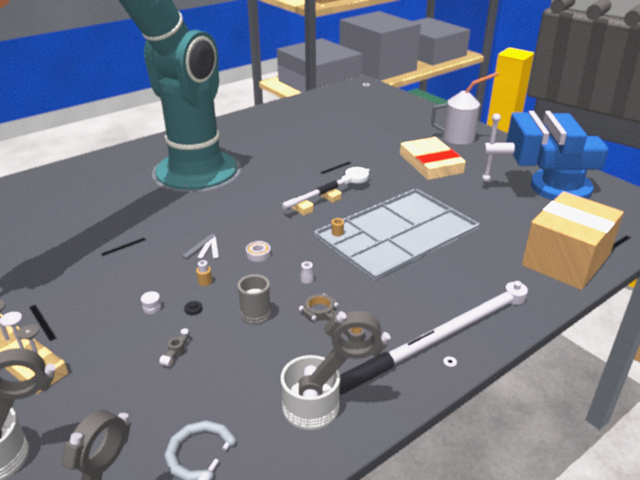

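Top view: the tray is at left, px (128–291, 205–310), and only the bush is already in it (266,295). On the bench are the rod (361,185), liner (419,229), rocker (497,229), bucket (493,300), ring (361,315), bush over pin (432,307), socket (344,246) and cap (459,273). The scene view agrees. I need to move the liner, ring, bucket, rod and rocker.

```bash
cat > h.py <<'E'
from station import env, effector, solver, viewer, workorder, search_frame, tip_of
import numpy as np, cv2
from scipy.spatial.transform import Rotation
def R(a):  # tool down, jaw axis (tool z) at heading a in the bench plane
    z=np.array([np.cos(a),np.sin(a),0]); y=np.array([0,0,-1.]); return np.c_[np.cross(y,z),y,z]
def cloud(cam,saved=None):
    i=viewer.camera_info(cam); s=env.sense()
    im,d=viewer.read_camera(cam) if saved is None else (saved["im"],saved["d"])
    if cam=="wrist":
        T=i["T_tool_cam"]; Rc=s["tcp_rot"]@T[:3,:3]; e=s["ee_pos"]+s["tcp_rot"]@T[:3,3]
    else: Rc,e=i["rotation"],i["eye"]
    K=i["intrinsics"]; v,u=np.mgrid[:480,:640]
    p=np.stack([(u-K[0,2])/K[0,0]*d,-(v-K[1,2])/K[1,1]*d,-d],-1)@Rc.T+e
    p[d==0]=np.nan
    return im,p
def blob(p,xy,r,lo,hi):
    """points near xy with height lo..hi: circle (x,y,radius), rect centre/size, principal heading"""
    m=(np.hypot(p[...,0]-xy[0],p[...,1]-xy[1])<r)&(p[...,2]>lo)&(p[...,2]<hi)
    q=p[m]; 
    if len(q)<10: return None
    c,rad=cv2.minEnclosingCircle((q[:,:2]*1000).astype(np.float32))
    x=q[:,:2]-q[:,:2].mean(0); w,V=np.linalg.eigh(x.T@x)
    return dict(n=len(q),circ=np.round([c[0]/1e3,c[1]/1e3,rad/1e3],4),mean=np.round(q.mean(0),4),head=round(float(np.arctan2(V[1,1],V[0,1])),3),pts=q)
def show(n,b): print(n,None if b is None else {k:v for k,v in b.items() if k!="pts"})
E
python3 - <<'E'
from h import *
im,p=cloud("top",np.load("top0.npz"))
print("bench z", [np.round(np.nanmedian(p[a:b,c:d,2]),4) for a,b,c,d in [(320,340,480,540),(160,180,150,300),(220,235,150,220)]])
for n,xy,r,lo,hi in [("liner",(.588,-.198),.06,.06,.1),("ring",(.432,-.083),.05,.012,.04),("bucket",(.45,-.342),.04,.02,.05),("rod",(.69,-.1),.1,.01,.04),
  ("rocker",(.586,-.362),.06,.01,.04),("socket",(.563,-.056),.04,.02,.06),("cap",(.505,-.283),.035,.01,.03),("bush",(.442,-.222),.04,.02,.08),("traybush",(.476,.103),.03,.02,.06)]: show(n,blob(p,xy,r,lo,hi))
for u,v in [(128,206),(291,204),(291,308),(127,311),(231,205),(231,250),(187,251),(187,310),(243,250),(243,309),(290,278)]:
    print(u,v,np.round(p[v,u],3))
for a in (np.pi/2,0.3): 
  for q in [(.586,-.362,.2),(.5,.31,.1)]: print(solver.inverse_kinematics(np.array(q),R(a)))
E
```

```text
bench z [np.float64(0.0002), np.float64(0.0005), np.float64(0.0034)]
liner {'n': 329, 'circ': array([ 0.59  , -0.1975,  0.0293]), 'mean': array([ 0.5904, -0.1983,  0.0738]), 'head': 1.979}
ring {'n': 391, 'circ': array([ 0.4277, -0.0853,  0.026 ]), 'mean': array([ 0.4279, -0.085 ,  0.0171]), 'head': -2.366}
bucket {'n': 256, 'circ': array([ 0.4491, -0.3417,  0.0176]), 'mean': array([ 0.4496, -0.3402,  0.0277]), 'head': 1.421}
rod {'n': 873, 'circ': array([ 0.6972, -0.093 ,  0.0717]), 'mean': array([ 0.6858, -0.0933,  0.0174]), 'head': -3.085}
rocker {'n': 338, 'circ': array([ 0.5889, -0.3598,  0.0409]), 'mean': array([ 0.5873, -0.36  ,  0.0201]), 'head': 2.148}
socket {'n': 126, 'circ': array([ 0.562 , -0.0555,  0.0131]), 'mean': array([ 0.5615, -0.0549,  0.0315]), 'head': 2.733}
cap {'n': 155, 'circ': array([ 0.5031, -0.2819,  0.0166]), 'mean': array([ 0.5029, -0.2816,  0.0131]), 'head': 1.49}
bush {'n': 175, 'circ': array([ 0.4399, -0.2214,  0.014 ]), 'mean': array([ 0.4409, -0.2197,  0.0368]), 'head': -3.126}
traybush {'n': 98, 'circ': array([0.4721, 0.0982, 0.014 ]), 'mean': array([0.4723, 0.0983, 0.0341]), 'head': 2.068}
128 206 [0.653 0.365 0.016]
291 204 [ 0.652  0.048 -0.001]
291 308 [0.445 0.052 0.013]
127 311 [0.45  0.368 0.015]
231 205 [0.65  0.165 0.016]
231 250 [0.562 0.167 0.012]
187 251 [0.562 0.253 0.011]
187 310 [0.448 0.254 0.011]
243 250 [0.561 0.144 0.014]
243 309 [0.447 0.145 0.019]
290 278 [0.504 0.053 0.016]
[ 0.93712398  0.650152   -0.6652407   1.477393    0.41987135  1.15936618
  1.77302112]
[ 0.10500708  0.77567471 -1.01898562  1.79921354  0.77214706  1.02488818
  0.34843907]
[ 0.78812015  0.59151143 -0.42291943  1.48880071  0.25752439  1.11654388
  0.61551379]
[ 0.05927989  0.72909064 -0.93697057  1.80178358  0.70128428  0.98267467
 -0.87155298]
```

```bash
cat >> h.py <<'E'
def go(x,y,z,a,line=False,rate=.2):
    """hover move; either half-turn, whichever keeps joints nearer the middle"""
    best=None
    for h in (a,a+np.pi):
        j=solver.inverse_kinematics(np.array([x,y,z]),R(h))
        if j is not None and (best is None or abs(j[6])+abs(j[0])*.3<best[0]): best=(abs(j[6])+abs(j[0])*.3,h)
    env.reach(np.array([x,y,z]),R(best[1]))
def pick(x,y,z,a,F,slow=None,rate=.01,zup=.2):
    go(x,y,.2,a); effector.release()
    env.movel(np.array([x,y,z]),rate=.08); effector.grasp(F); env.pause(.3)
    s=env.sense(); print("gripped",round(s["gripper_width"],4),"t",round(s["t"],1),np.round(s["ee_pos"],4))
    if slow: env.movel(np.array([x,y,z+slow]),rate=rate)
    env.movel(np.array([x,y,zup+z]),rate=.15)
    s=env.sense(); print("lifted",round(s["gripper_width"],4),"F",np.round(s["wrist_force"],1),"t",round(s["t"],1))
def place(x,y,z,a,zhi=.2):
    go(x,y,zhi,a); env.movel(np.array([x,y,z]),rate=.08); env.pause(.2); effector.release(); env.pause(.2)
    env.movel(np.array([x,y,.2]),rate=.15)
    s=env.sense(); print("placed t",round(s["t"],1),round(s["gripper_width"],4),np.round(s["ee_pos"],3))
E
python3 - <<'E'
from h import *
go(.449,-.3417,.2,np.pi/2)
im,p=cloud("wrist"); cv2.imwrite("pics/w1.png",im[...,::-1])
show("bucket",blob(p,(.449,-.3417),.04,.02,.05))
show("rocker",blob(p,(.586,-.362),.06,.01,.04))
pick(.4491,-.3417,.010,np.pi/2,20,slow=.026,rate=.015)
im,p=cloud("wrist"); cv2.imwrite("pics/w2.png",im[...,::-1])
E
```

```text
bucket {'n': 1199, 'circ': array([ 0.4493, -0.3413,  0.0171]), 'mean': array([ 0.4501, -0.3413,  0.0283]), 'head': 3.077}
rocker {'n': 2107, 'circ': array([ 0.5873, -0.3605,  0.0409]), 'mean': array([ 0.5874, -0.3618,  0.0207]), 'head': 2.155}
gripped 0.0336 t 6.5 [ 0.4491 -0.3417  0.01  ]
lifted 0.0334 F [-0.2 -0.3 -0.3] t 9.7
```

View pics/w2.png

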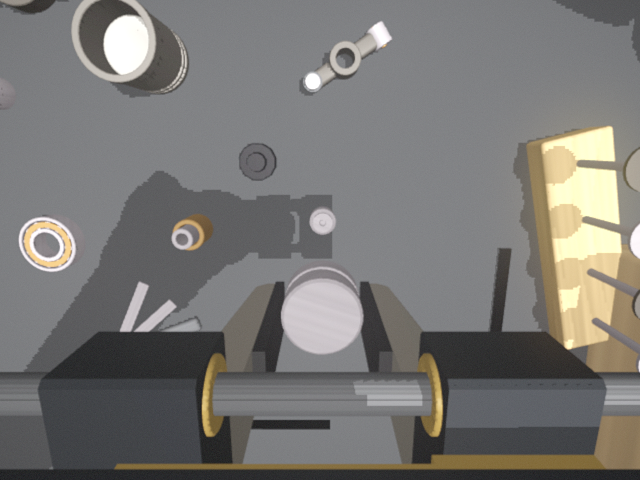

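The bucket is held, and its plunger is standing upright on the bench at px (322,220). Next I place the bucket, then do the rocker.

Run:
```python
from h import *
place(.533,.098,.017,np.pi/2)
im,p=cloud("wrist"); show("bucket",blob(p,(.533,.098),.04,.022,.05))
go(.587,-.361,.25,2.15-np.pi/2)
im,p=cloud("wrist"); b=blob(p,(.587,-.361),.08,.01,.04); show("rocker",b)
c=b["circ"]; assert b["circ"][2]<.045
pick(c[0],c[1],.010,b["head"]-np.pi/2,25,slow=.02,rate=.04)
place(.607,.108,.017,0)
im,p=cloud("wrist"); cv2.imwrite("pics/w3.png",im[...,::-1]); show("rocker",blob(p,(.607,.108),.055,.017,.05)); show("bucket",blob(p,(.533,.098),.035,.022,.05))
```

```text
placed t 16.7 0.0918 [0.532 0.098 0.199]
bucket {'n': 1229, 'circ': array([0.5329, 0.0976, 0.017 ]), 'mean': array([0.5322, 0.0977, 0.0313]), 'head': -3.122}
rocker {'n': 1180, 'circ': array([ 0.5868, -0.362 ,  0.0411]), 'mean': array([ 0.5873, -0.3611,  0.0208]), 'head': 2.152}
gripped 0.0251 t 22.9 [ 0.5869 -0.362   0.01  ]
lifted 0.025 F [ 0.   0.1 -1.5] t 24.9
placed t 31.9 0.0916 [0.606 0.108 0.199]
rocker {'n': 1509, 'circ': array([0.6117, 0.1087, 0.0409]), 'mean': array([0.6069, 0.1094, 0.0242]), 'head': 1.572}
bucket {'n': 1242, 'circ': array([0.5309, 0.0976, 0.0173]), 'mean': array([0.5319, 0.0987, 0.0311]), 'head': -2.401}
```

View pics/w3.png

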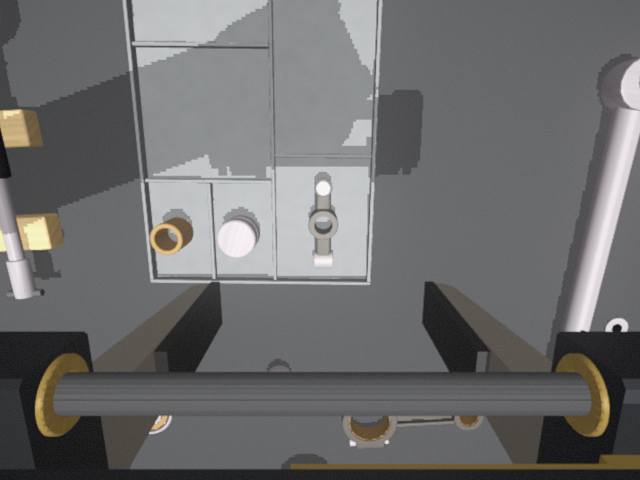

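Rocker and bucket are well seated: rocker at px (322,224), bucket at (237,237). The bush already in the tray is undisturbed. Rod next.

Run:
```python
from h import *
go(.697,-.093,.27,np.pi/2)
im,p=cloud("wrist"); b=blob(p,(.697,-.093),.11,.01,.04); show("rod",b)
c=b["circ"]; assert .068<c[2]<.078
pick(c[0],c[1],.008,b["head"]-np.pi/2,50,slow=.02,rate=.04)
place(.607,.266,.017,0)
im,p=cloud("wrist"); cv2.imwrite("pics/w4.png",im[...,::-1]); show("rod",blob(p,(.607,.266),.09,.017,.05))
b=blob(p,(.607,.266),.09,.0185,.05); q=b["pts"]
for lo,hi in((.18,.24),(.29,.36)):
    m=(q[:,1]>lo)&(q[:,1]<hi); print(np.round(np.median(q[m],0),4),m.sum())
```

```text
rod {'n': 2992, 'circ': array([ 0.698 , -0.0931,  0.0712]), 'mean': array([ 0.6852, -0.094 ,  0.0179]), 'head': -3.077}
gripped 0.0171 t 38.1 [ 0.698  -0.0932  0.008 ]
lifted 0.0172 F [-0.3  0.5 -2.6] t 40.1
placed t 47.2 0.0918 [0.606 0.266 0.199]
rod {'n': 3663, 'circ': array([0.6071, 0.2659, 0.0714]), 'mean': array([0.6071, 0.2826, 0.0218]), 'head': 1.571}
[0.6074 0.2159 0.023 ] 719
[0.6065 0.3143 0.0229] 1892
```

View pics/w4.png

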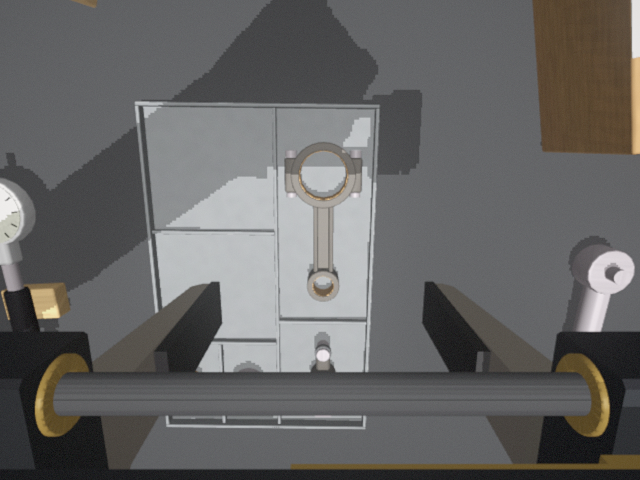

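The rod lies flat and centred, px (322,220). Ring next, with a slow pull.

Run:
```python
from h import *
go(.428,-.085,.2,-np.pi/4)
im,p=cloud("wrist"); b=blob(p,(.428,-.085),.05,.012,.04); show("ring",b)
c=b["circ"]; assert c[2]<.029
pick(c[0],c[1],.009,-np.pi/4,30,slow=.028,rate=.010)
im,p=cloud("wrist"); cv2.imwrite("pics/w5.png",im[...,::-1]); show("rollers",blob(p,c[:2],.05,.012,.04))
place(.504,.199,.017,np.pi/4)
im,p=cloud("wrist"); show("ring",blob(p,(.504,.199),.045,.017,.05))
```

```text
ring {'n': 1865, 'circ': array([ 0.4275, -0.0848,  0.0261]), 'mean': array([ 0.4276, -0.0848,  0.0175]), 'head': 0.808}
gripped 0.0517 t 52.8 [ 0.4275 -0.0848  0.009 ]
lifted 0.0516 F [-0.   0.9 -0.8] t 57.0
rollers {'n': 1144, 'circ': array([ 0.4276, -0.0844,  0.0222]), 'mean': array([ 0.4282, -0.0837,  0.0175]), 'head': 2.505}
placed t 63.2 0.0917 [0.503 0.199 0.199]
ring {'n': 593, 'circ': array([0.5041, 0.1988, 0.0261]), 'mean': array([0.5041, 0.1987, 0.0211]), 'head': 2.451}
```

View pics/w5.png

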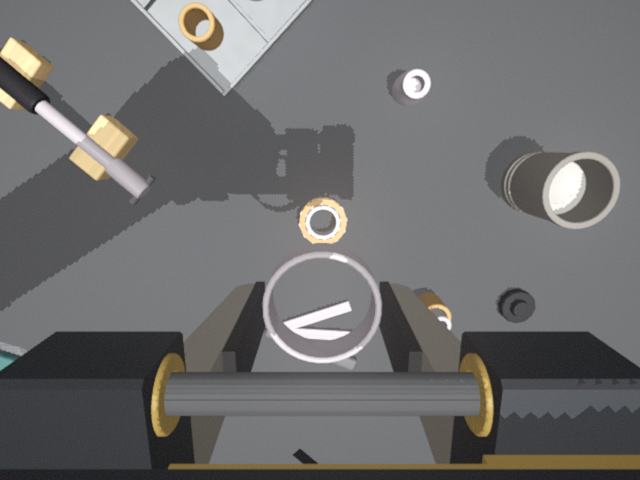

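The ring is off cleanly and the rollers are standing at px (323,221). The ring reads flat in the tray. Liner next.

Run:
```python
from h import *
go(.59,-.1975,.22,np.pi/2)
im,p=cloud("wrist"); b=blob(p,(.59,-.1975),.05,.068,.1); show("liner",b)
c=b["circ"]; assert c[2]<.032
pick(c[0],c[1],.028,np.pi/2,45,slow=.056,rate=.010,zup=.17)
im,p=cloud("wrist"); cv2.imwrite("pics/w6.png",im[...,::-1]); show("piston",blob(p,c[:2],.04,.035,.06))
place(.505,.310,.0325,np.pi/2)
go(.54,.2,.3,np.pi/2)
im,p=cloud("wrist"); cv2.imwrite("pics/w7.png",im[...,::-1]); show("liner",blob(p,(.505,.31),.045,.07,.1)); show("ring",blob(p,(.504,.199),.045,.017,.04))
env.pause(.2)
im,d=viewer.read_camera("top"); im,p=cloud("top"); cv2.imwrite("pics/t2.png",im[...,::-1])
for n,xy,r,lo,hi in [("piston",(.59,-.198),.05,.035,.1),("rollers",(.428,-.085),.05,.012,.04),("plunger",(.449,-.342),.04,.015,.05),("socket",(.563,-.056),.04,.02,.06),("cap",(.505,-.283),.035,.01,.03),("bush",(.442,-.222),.04,.02,.08)]: show(n,blob(p,xy,r,lo,hi))
```

```text
liner {'n': 1494, 'circ': array([ 0.5898, -0.1969,  0.0291]), 'mean': array([ 0.5898, -0.197 ,  0.0756]), 'head': -3.087}
gripped 0.0574 t 68.4 [ 0.5898 -0.1971  0.0281]
lifted 0.0572 F [-0.4 -0.6 -4.9] t 75.1
piston {'n': 1388, 'circ': array([ 0.5905, -0.1966,  0.0228]), 'mean': array([ 0.5993, -0.1967,  0.0458]), 'head': 1.571}
placed t 81.6 0.0923 [0.505 0.31  0.199]
liner {'n': 1160, 'circ': array([0.5051, 0.3096, 0.0292]), 'mean': array([0.5049, 0.3104, 0.0782]), 'head': 1.256}
ring {'n': 368, 'circ': array([0.5044, 0.1988, 0.0259]), 'mean': array([0.5046, 0.1989, 0.0212]), 'head': 1.389}
piston {'n': 467, 'circ': array([ 0.5892, -0.1968,  0.0231]), 'mean': array([ 0.5891, -0.1962,  0.0454]), 'head': 1.858}
rollers {'n': 256, 'circ': array([ 0.4275, -0.0847,  0.0219]), 'mean': array([ 0.4277, -0.0848,  0.0169]), 'head': 1.097}
plunger {'n': 100, 'circ': array([ 0.4501, -0.3416,  0.0121]), 'mean': array([ 0.4497, -0.3409,  0.0195]), 'head': 1.066}
socket {'n': 123, 'circ': array([ 0.5617, -0.0553,  0.0127]), 'mean': array([ 0.5612, -0.0552,  0.0321]), 'head': 2.487}
cap {'n': 144, 'circ': array([ 0.5031, -0.2826,  0.0165]), 'mean': array([ 0.5033, -0.2819,  0.0132]), 'head': 1.116}
bush {'n': 175, 'circ': array([ 0.4404, -0.222 ,  0.0141]), 'mean': array([ 0.441 , -0.2198,  0.0367]), 'head': 2.923}
```

View pics/t2.png

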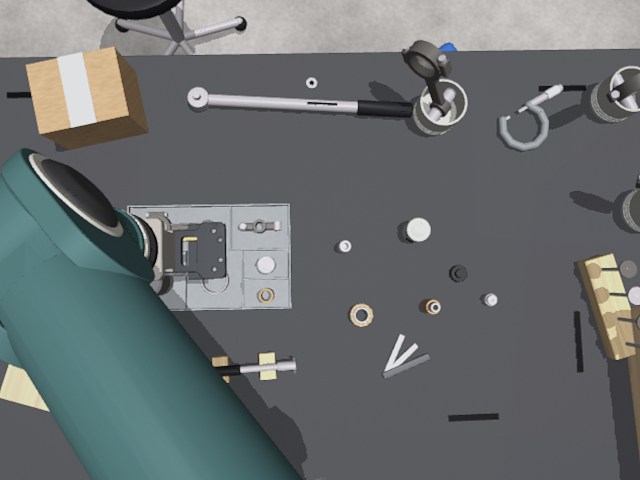

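View pics/w7.png

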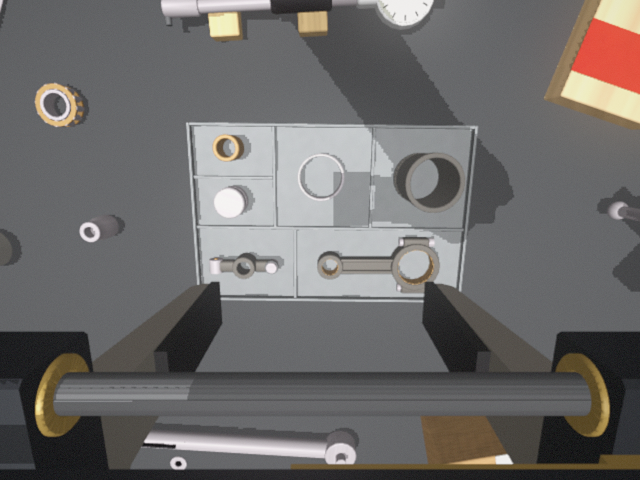

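The wrist view (px 188–476, 124–300) shows all six kinds upright or flat in their own compartments. The top view shows the piston (418,230), rollers (361,315), pin in its bush (432,307) and plunger (491,300) standing where they were. The socket and cap have not moved.

```bash
python3 -c "
from h import *
print(env.sense()['t']); print(workorder.finish_job())"
```

```text
82.6
the job is handed in; nothing more can be done
None
```

I moved the bucket, rocker, rod, ring and liner into their compartments and handed the job in at about 83 s of the 208 s allowed. A bush was already in the tray, so I left the one on the bench over its pin.

- **Tray:** in the last checks the five placed parts sat within about 5 mm of their compartment centres, upright or flat, with top heights that put their bases on the floor. I did not measure the tray's own bush again, but the last picture shows it standing in its compartment.
- **Bench:** the piston, rollers, plunger, socket, cap and the bench bush over its pin were upright and within about 2 mm of where they started.
- **Knock:** neither the rod nor the rocker was knocked aside before I picked it up.

No check failed or disagreed; finishing gave no verdict.

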